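Clamp a wooden blank with the slip-clutch cap

ROBOT

A 6-joint arm with a two-finger parallel gripper is mounted at the origin on the work surface. World frame = base frame: x ahead of the robot, y to its left, z up, the work surface at z = 0. Lengths are in m, angles in rad, forces in N, time in s.
With the tool pointing down it reaches from about 0.325 to 1 m from the base axis. Payload 5.1 kg.
Tool frame: the origin (TCP) lies on the centre line of the jaws, within the pads' length; the fingertips stand 17 mm ahead of it and the grasp point (between the pads) lies 2 mm behind it; x points along the fingers, y is the direction in which the jaws open and shut, and the axes are right-handed (so a half turn about x gives the same grasp; the last joint's range is limited). The gripper opens to 85 mm and grips with 20 to 120 N. Pads are 22 mm wide; open, the fingers measure 114 mm over their backs; the gripper's body (76 mm by 85 mm) begins 54 mm behind the grasp point. The pads swing forward as they close: fully open they stand 13 mm farther back than shut.
Start: joints at [1.206, 0.124, 1.65, -0, 1.367, -0.083], TCP at [0.181, 0.624, 0.248] pointing down, gripper open.
Joint ranges: [-2.61, 2.61], [-1.02, 2.33], [0.03, 2.71], [-1.35, 4.49], [0.32, 2.68], [-2.91, 2.91]. Speed limits (rad/s): [2.57, 2.57, 3.14, 3.14, 3.14, 3.14].

INTERFACE

Orientations are given as a unit quaternion [x, y, z, w].
In Python, from rig import ctrl gives the robot as it stands.
- The arm moves only by the tool send_rows, never from a script. Its argument "motion" is a list of rows, each an object of numbers: "x", "y", "z": the shift along the world's x, y, z in units of 40 mm (1.0 is 40 mm); "yaw": the turn about the world's z in units of 5 degrees (1.0 is 5 degrees). In form: [{"x": .., "y": .., "z": .., "yaw": ..}, ...]. A call has 1 to 5 rows; each row shifts and turns the commanded pose from where the row before left it; what a row does not reach is not made up. A row lasts 1/12 s, in which the tool goes at most 41.7 mm and 7.16 degrees, less where a joint would pass 70% of its speed; a pose out of reach is approached as far as the arm can. A call is refused whole if a number of a shift passes 1 or a number of a turn 1, either way. A call with a gripper value outside its range is refused whole. "claw" is the closure in counts, from 0 (fully open) to 255 (shut), set as the call begins (left out, the last holds). The fingers move at their own pace and stop on an object; "newtons" is the grip in N (left out, the last holds). Time passes only in rows, so rows that do not move let the fingers close. It gives the time, the measured TCP pose, the force and the opening at its end, in the units of the state.
- ctrl.sense(): the state, without advancing time (a new reading comes with each control period).
- ctrl.camera(name): name is "side" or "top" or "wrist"; returns the picture (384x512x3 uint8, red, green, blue); there is no depth.
- ctrl.camera_params(name): a dict with "vertical_fov" (degrees; the focal length in pixels is half the picture's height over the tangent of half this angle, whatever the lens; pixels are square), "cx", "cy" (the principal point, pixels), "pose" (4x4, takes a point from camera to world coordinates). Camera axes: x right, y down, z forward; pixel columns grow to the right and rows downward; lengths in m; the calibration is good to about 2 mm. A picture is of the moment at which its call begins: read the wrist's pose just before it. camera_params takes no time and is no camera call; for the wrist camera it gives the pose at the moment of the call.
- ctrl.close_job(): hands the job in, once; it reports no verdict.
The state is a dict: "time": time; "joint_positions": joint angles; "dq": joint speeds; "joint_efforts": joint torques, N m; "eef_pos": TCP position; "eef_rot": TCP orientation; "force": force on the tool from outside, world axes, zero at the start; "wrist_torque": the same for the moment, N m; "width": opening from 0.0 (shut) to 1.0 (fully open).
Only numpy, scipy, OpenCV 4.12 (cv2) and the standard library are available. Lean on these libraries where they do the work, as an engineer would, in place of code of your own. Each camera call takes 0.05 s, during which the arm holds its last target.

TASK

Push the wooden blank gently along the channel of the clamping jig until its end is fully home against the steel end stop. Then clamp it with the blue cap: turn the cap clockwise (seen from above) until its slip clutch gives, let the clutch slip about an eighth of a turn and never past a quarter turn, and let go, leaving the blank home and clamped. Turn it only by the cap, do not press hard, and leave the eraser, pencil, cup and round wood slice where they are.

Things in the scene. Friction and masses are not known exactly. Their poses are not given: they have to be found in the camera images.
- jig: Grey clamping jig fixed to the table (mm). Origin on the table top under the spindle axis; +x runs along the channel to the end stop (push this way), z up. Base x -115 to 50, y -56 to 56, its top is the bed, z = 30. Rails x -100 to 35, inner faces y = -27 and 27, tops z = 42. Bridge x -17 to 17, y -56 to 56, z 85 to 105, on posts at its ends.
- stop_face (a point): Middle of the steel end stop's face, at (35, 0, 39) mm in the jig's frame, stop's top at z = 52 mm: the blank's far end bears on it when home. The stop is rigid.
- blank_center (a point): Centre of the loose wooden blank: pale board 160 long (its x), 50 wide, 18 thick (mm), about 75 g, bark on its long edges, flat on the bed between the rails (2 mm play each side), far end 20 to 45 mm short of the stop. Home, its centre is at jig x = -45 mm, its near end at x = -125 mm (10 mm beyond the base), its top 48 mm above the table.
- blank: The same wooden blank; origin at the centre of its underside, x along its length, towards the stop.
- spindle: Vertical clamping spindle under the bridge; origin at the centre of the underside of its black pad (22 mm across). It goes down 18 mm per turn of the collar (2.9 mm per rad). At the start the pad is 2 to 9 mm above the blank's top, so the cap must turn about 0.7 to 3.2 rad to reach it. It keeps its height when let go.
- cap_grip (a point): Point on the vertical axis of the cap, 160 mm above the table, the height to grip. The cap: blue knurled cylinder, 34 mm diameter, from 136 to 176 mm above the table, white mark on top; it does not rise or fall. Under it the aluminium collar, a disc 52 mm across with a red mark, top at 128 mm, turns with the cap and drives the spindle.
- cap (a joint): Slip of the cap on the collar, rad: 0 at the start and while both turn together (0.14 N m), grows as the clutch slips clockwise. With the pad on the blank the turning torque rises to 0.28 N m and the clutch gives: the cap turns on smoothly, collar and spindle stand still, the pad pressing at about 50 N (once the hand stops, the torque fades). Turning the cap back unscrews the spindle.
- tin_rim (a point): White ceramic cup, 70 mm across, 85 mm high; the centre of its mouth. A bystander.
- eraser: White eraser with a black sleeve, 44 x 22 x 13 mm, origin at the centre of its underside. A bystander.
- pencil: Yellow pencil, 167 mm long, 8 mm thick, lying flat, origin at the underside of its middle. A bystander.
- slice: Round wood slice with dark bark, 80 mm across, 14 mm thick, origin at the centre of its underside. A bystander.
Mind the look-alikes: they are no part of the job. What is shaped like the blank but turquoise is not meant. What is shaped like the jig but yellow is not meant.

How it is judged:
By the outcome, as a careful person would: the job done as asked, in the order asked, and still so for the second after the job is handed in, with the robot touching nothing.
It also fails if it takes over 72 s, if anything falls off the work surface, if the arm or the gripper's body presses on something with over 40 N, if the wrist force passes 120 N, or if a joint passes its speed limit or range.

## Working session

There is one attempt and no reset: what is moved stays moved. The work goes in short steps, Python scripts to look and compute and a tool call to move; the robot and the scene stay as the last step left them, time stands still between calls to the robot, and variables do not carry over. Pictures are saved under pics/ and viewed, and the job is handed in when it is done.

Besides the shell and the picture viewer there is one more tool, called by a JSON object that holds its "method" and its "body", one argument or row to a line. send_rows: Moves the arm, as the interface text tells. Its arguments: {"type":"object","properties":{"motion":{"type":"array"},"claw":{"type":"number"},"newtons":{"type":"number"}},"required":["motion"]}

```bash
mkdir -p pics; ls
python3 - <<'E'
from rig import ctrl
import cv2,numpy as np
print(ctrl.sense())
for n in ("side","top","wrist"):
    p=ctrl.camera_params(n);im=ctrl.camera(n)
    print(n,p)
    cv2.imwrite(f"pics/{n}0.png",im[:,:,::-1])
E
```

```text
pics
{'time': 0.0, 'joint_positions': array([ 1.20643298e+00,  1.24531979e-01,  1.65169599e+00, -1.47548581e-05,
        1.36749428e+00, -8.26209750e-02]), 'dq': array([-0.00055949, -0.00034459,  0.00085448, -0.00252645,  0.00067387,
       -0.00135602]), 'joint_efforts': array([ 1.27960753e-03, -4.23612463e+01, -3.65446544e+01,  7.70997644e-05,
        6.88634726e-03,  1.64425028e-06]), 'eef_pos': array([0.18055544, 0.62381249, 0.24702259]), 'eef_rot': array([ 0.0985454 ,  0.70026387, -0.10001607,  0.69994008]), 'force': array([ 0.65175096, -1.36285257,  0.28684068]), 'wrist_torque': array([ 0.02593597,  0.01874304, -0.04073905]), 'width': 1.000027112859041}
side {'vertical_fov': 51.32808794612195, 'cx': 258.12869787771916, 'cy': 193.8167801023243, 'pose': array([[ 0.6647253 , -0.57172736,  0.48090342, -0.02862338],
       [-0.74703937, -0.50133026,  0.43657777, -0.50757549],
       [-0.00851201, -0.64945808, -0.76034976,  1.04344196],
       [ 0.        ,  0.        ,  0.        ,  1.        ]])}
top {'vertical_fov': 44.34274049835975, 'cx': 256.44779574412007, 'cy': 192.6347907338849, 'pose': array([[-0.02679365, -0.98622989,  0.16319529,  0.38568018],
       [-0.99958241,  0.0281999 ,  0.00630606,  0.01295599],
       [-0.01082132, -0.16295818, -0.98657363,  1.14883388],
       [ 0.        ,  0.        ,  0.        ,  1.        ]])}
wrist {'vertical_fov': 69.2931870994046, 'cx': 253.84528767343227, 'cy': 191.9306169054798, 'pose': array([[ 0.27796491,  0.91831523,  0.28183798,  0.10777642],
       [ 0.96059014, -0.26528883, -0.08299655,  0.64599404],
       [-0.00144852,  0.29380092, -0.95586554,  0.37344924],
       [ 0.        ,  0.        ,  0.        ,  1.        ]])}
```

View pics/top0.png

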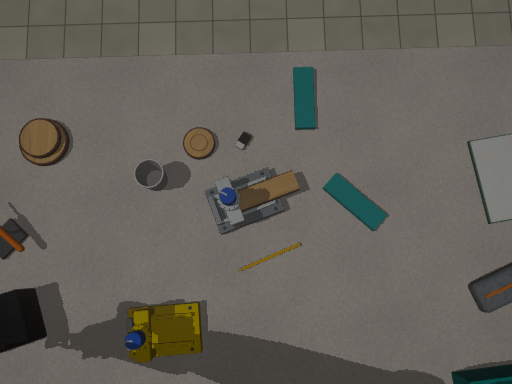

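View pics/side0.png

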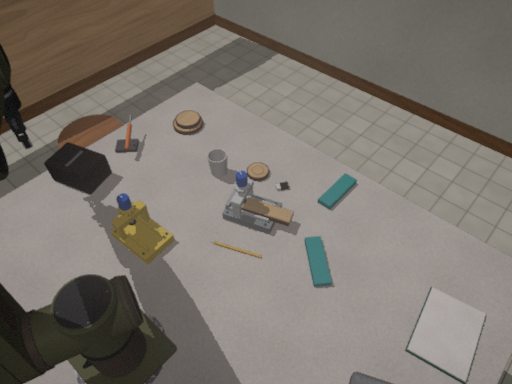

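View pics/wrist0.png

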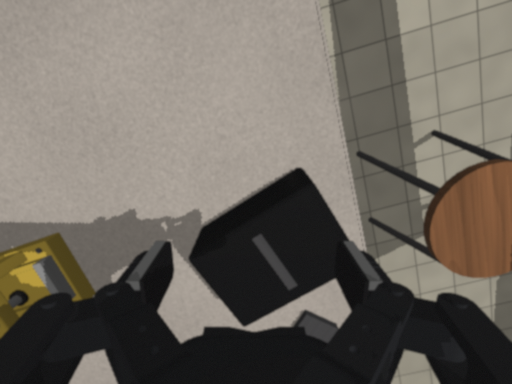

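Top view: grey jig at about (245,202) with wooden blank (270,190) and blue cap (228,197). Look-alikes: yellow jig (165,330) with its own blue cap (135,340), turquoise boards (305,98), (355,202). The slice at (199,143), cup (150,174), eraser (243,140) and pencil (270,257) are bystanders. I choose the grey jig and check it in a close crop.

```bash
cat > h.py <<'E'
import numpy as np,cv2
def K(p,H=384):
    f=H/2/np.tan(np.radians(p["vertical_fov"]/2)); return f
def ray(p,uv):
    uv=np.atleast_2d(np.asarray(uv,float));f=K(p)
    d=np.c_[(uv[:,0]-p["cx"])/f,(uv[:,1]-p["cy"])/f,np.ones(len(uv))]
    T=np.array(p["pose"]); return T[:3,3],d@T[:3,:3].T
def plane(p,uv,z):
    o,d=ray(p,uv); return o+d*((z-o[2])/d[:,2])[:,None]
def proj(p,X):
    X=np.atleast_2d(X);T=np.array(p["pose"]);c=(X-T[:3,3])@T[:3,:3];f=K(p)
    return np.c_[c[:,0]/c[:,2]*f+p["cx"],c[:,1]/c[:,2]*f+p["cy"]]
def tri(p1,u1,p2,u2):
    o1,d1=ray(p1,u1);o2,d2=ray(p2,u2);d1=d1[0]/np.linalg.norm(d1);d2=d2[0]/np.linalg.norm(d2)
    A=np.c_[d1,-d2];s=np.linalg.lstsq(A,o2-o1,rcond=None)[0]
    a=o1+s[0]*d1;b=o2+s[1]*d2
    return (a+b)/2,np.linalg.norm(a-b)
E
python3 - <<'E'
import cv2
a=cv2.imread("pics/top0.png")[150:250,190:320];cv2.imwrite("pics/c1.png",cv2.resize(a,None,fx=6,fy=6,interpolation=cv2.INTER_CUBIC))
a=cv2.imread("pics/side0.png")[160:240,210:310];cv2.imwrite("pics/c2.png",cv2.resize(a,None,fx=7,fy=7,interpolation=cv2.INTER_CUBIC))
E
```

```text
(no output)
```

View pics/c1.png

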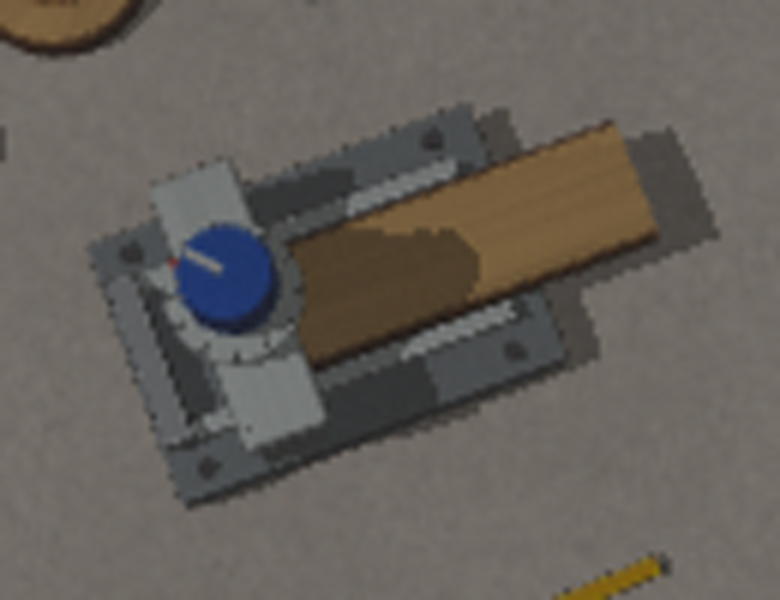

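View pics/c2.png

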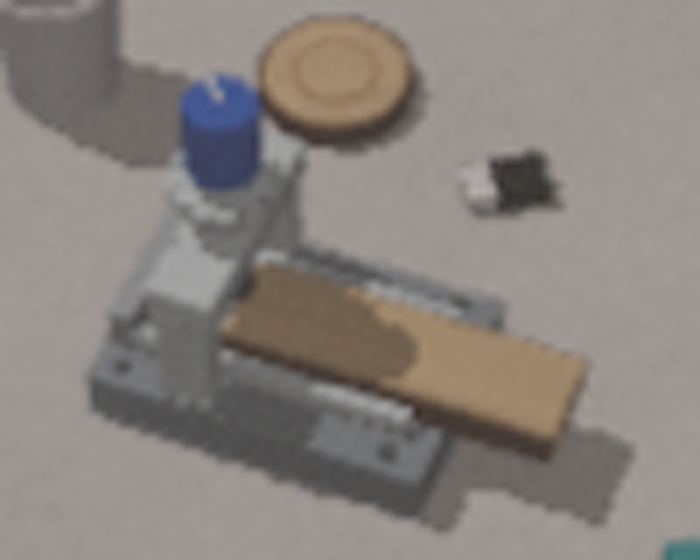

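Run:
```python
from rig import ctrl
from h import *
p=ctrl.camera_params("top");s=ctrl.camera_params("side")
def c1(*a): return (np.array(a,float)+.5)/6-.5+[190,150]
def c2(*a): return (np.array(a,float)+.5)/7-.5+[210,160]
print("base",plane(p,c1([90,243],[187,497],[465,103],[562,357]),.03).round(4))
B=plane(p,c1([614,123],[656,236]),.048);print("blank end",B.round(4), B.mean(0))
print("blank end side",plane(s,c2([585,358],[550,443]),.048).round(4))
print("cap top",plane(p,c1([225,274]),.176),plane(s,c2([221,98]),.176))
ims={"top":cv2.imread("pics/top0.png"),"side":cv2.imread("pics/side0.png")}
C={}
for n,roi in (("top",(200,170,260,230)),("side",(225,165,255,195))):
    x0,y0,x1,y1=roi;a=ims[n][y0:y1,x0:x1].astype(int)
    m=(a[:,:,0]>a[:,:,2]+40);ys,xs=np.nonzero(m);C[n]=np.array([xs.mean()+x0,ys.mean()+y0]);print(n,C[n],m.sum(),xs.min()+x0,xs.max()+x0,ys.min()+y0,ys.max()+y0)
print("tri",tri(p,C["top"],s,C["side"]))
b=plane(p,c1([90,243],[187,497],[465,103],[562,357]),.03)[:,:2]
e=(b[0]-b[2])+(b[1]-b[3]);th=np.arctan2(e[1],e[0]);print(np.degrees(th),np.degrees(np.arctan2(*( (b[0]-b[1])[::-1]))))
ex=np.array([np.cos(th),np.sin(th)]);print("len",(b[0]-b[2])@ex,(b[1]-b[3])@ex,"w",np.linalg.norm(b[0]-b[1]))
print("origin from base",b.mean(0)+ex*0.0325)
```

```text
base [[ 0.5806  0.145   0.03  ]
 [ 0.4774  0.1075  0.03  ]
 [ 0.6337 -0.0074  0.03  ]
 [ 0.5291 -0.0429  0.03  ]]
blank end [[ 0.6199 -0.066   0.048 ]
 [ 0.5738 -0.0808  0.048 ]] [ 0.59684009 -0.07342901  0.048     ]
blank end side [[ 0.6215 -0.0659  0.048 ]
 [ 0.574  -0.0838  0.048 ]]
cap top [[0.54281472 0.08074362 0.176     ]] [[0.54596336 0.08147031 0.176     ]]
top [227.12921348 195.21910112] 178 219 234 188 202
side [240.83333333 175.16666667] 72 236 246 171 185
tri (array([0.5436916 , 0.08094522, 0.17122303]), np.float64(0.000107687049109272))
109.08964268353115 19.998716695347056
len 0.16141190122221588 0.15898285762675218 w 0.10976677203948614
origin from base [0.54455775 0.08124527]
```

{"method": "send_rows", "body": {
  "motion": [
    {"x":0.43,"y":-0.735,"z":0.1,"yaw":0.29},
    {"x":0.43,"y":-0.735,"z":0.1,"yaw":0.29},
    {"x":0.43,"y":-0.735,"z":0,"yaw":0.29},
    {"x":0.43,"y":-0.735,"z":0,"yaw":0.29},
    {"x":0.43,"y":-0.735,"z":0,"yaw":0.29}
  ],
  "claw": 255,
  "newtons": 20
}}

```text
time: 0.57
eef_pos: [0.2671, 0.4759, 0.256]
eef_rot: [0.054, 0.705, -0.054, 0.705]
force: [1.0, 0.5, 1.0]
width: 0.3
```

{"method": "send_rows", "body": {
  "motion": [
    {"x":0.43,"y":-0.735,"z":0,"yaw":0.29},
    {"x":0.43,"y":-0.735,"z":0,"yaw":0.29},
    {"x":0.43,"y":-0.735,"z":0,"yaw":0.29},
    {"x":0.43,"y":-0.735,"z":0,"yaw":0.29},
    {"x":0.43,"y":-0.735,"z":0,"yaw":0.29}
  ]
}}

```text
time: 0.98
eef_pos: [0.3531, 0.3287, 0.2561]
eef_rot: [0.01, 0.707, -0.01, 0.707]
force: [0.3, 0.2, -0.4]
width: -0.003
```

{"method": "send_rows", "body": {
  "motion": [
    {"x":0.43,"y":-0.735,"z":0,"yaw":0.29},
    {"x":0.43,"y":-0.735,"z":0,"yaw":0.29},
    {"x":0.43,"y":-0.735,"z":0,"yaw":0.29},
    {"x":0.43,"y":-0.735,"z":0,"yaw":0.29},
    {"x":0.43,"y":-0.735,"z":0,"yaw":0.29}
  ]
}}

```text
time: 1.4
eef_pos: [0.4391, 0.1817, 0.2562]
eef_rot: [-0.035, 0.706, 0.035, 0.706]
force: [0.9, 0.1, 0.7]
width: 0.001
```

{"method": "send_rows", "body": {
  "motion": [
    {"x":0.43,"y":-0.735,"z":0,"yaw":0.29},
    {"x":0.43,"y":-0.735,"z":0,"yaw":0.29},
    {"x":0.43,"y":-0.735,"z":0,"yaw":0.29},
    {"x":0.43,"y":-0.735,"z":0,"yaw":0.29},
    {"x":0.43,"y":-0.735,"z":0,"yaw":0.29}
  ]
}}

```text
time: 1.82
eef_pos: [0.5252, 0.0347, 0.2561]
eef_rot: [-0.079, 0.703, 0.08, 0.703]
force: [0.8, 0.5, 0.6]
width: 0.001
```

{"method": "send_rows", "body": {
  "motion": [
    {"x":0.43,"y":-0.735,"z":0,"yaw":0.29},
    {"x":0.43,"y":-0.735,"z":0,"yaw":0.29},
    {"x":0.43,"y":-0.735,"z":0,"yaw":0.29},
    {"x":0.43,"y":-0.735,"z":0,"yaw":0.29},
    {"x":0.43,"y":-0.735,"z":0,"yaw":0.29}
  ]
}}

```text
time: 2.23
eef_pos: [0.6112, -0.1123, 0.2558]
eef_rot: [-0.124, 0.696, 0.124, 0.696]
force: [0.2, 1.0, 0.3]
width: -0.002
```

```bash
cat >> h.py <<'E'
from scipy.spatial.transform import Rotation as R
O=np.array([.544,.081]);TH=np.radians(109.3)
EX=np.array([np.cos(TH),np.sin(TH)]);EY=np.array([-EX[1],EX[0]])
def st(ctrl):
    s=ctrl.sense();m=R.from_quat(s["eef_rot"]).as_matrix();d=s["eef_pos"][:2]-O
    print("t%.2f"%s["time"],"tcp",s["eef_pos"].round(4),"jig",(d@EX).round(4),(d@EY).round(4),"ydir",np.degrees(np.arctan2(m[1,1],m[0,1])).round(2),"xaxis",m[:,0].round(3),"q",s["joint_positions"].round(3),"F",s["force"].round(2),"Fj",(s["force"][:2]@EX).round(2),"T",s["wrist_torque"].round(3),"w",round(s["width"],3))
    return s
E
python3 - <<'E'
from rig import ctrl
from h import *
st(ctrl)
p=ctrl.camera_params("wrist");cv2.imwrite("pics/w1.png",ctrl.camera("wrist")[:,:,::-1])
cv2.imwrite("pics/s1.png",ctrl.camera("side")[:,:,::-1])
E
```

```text
t2.23 tcp [ 0.6112 -0.1123  0.2558] jig -0.2046 0.0005 ydir 110.16 xaxis [-0.001  0.    -1.   ] q [-0.268  0.058  1.708  0.     1.376 -2.191] F [0.23 0.98 0.27] Fj 0.85 T [0.002 0.039 0.006] w -0.002
```

View pics/w1.png

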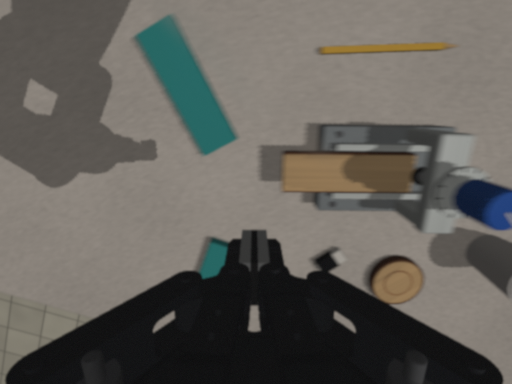

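View pics/s1.png

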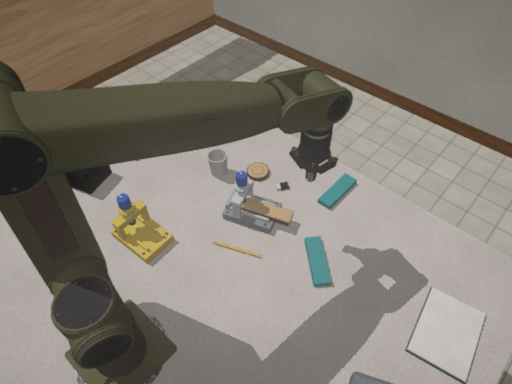

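Wrist view: fingers shut at (255,240); the blank's near end at x≈283, y 152–192, jig to its right; two turquoise boards away from it. I cross-check the blank end and jig angle from this view.

Run:
```python
from rig import ctrl
from h import *
p=ctrl.camera_params("wrist")
im=cv2.imread("pics/w1.png")
a=cv2.cvtColor(im,cv2.COLOR_BGR2HSV)
m=cv2.inRange(a,(5,80,50),(25,255,255));m[:,:270]=0;m[:130]=0;m[210:]=0;m[:,440:]=0
c=max(cv2.findContours(m,0,1)[0],key=cv2.contourArea);r=cv2.minAreaRect(c);print(r,cv2.contourArea(c))
q=plane(p,cv2.boxPoints(r),.048);d=q[:,:2]-O;print(q.round(4));print(np.c_[d@EX,d@EY].round(4))
X=plane(p,[[320,125],[320,208],[427,124]],.03);print(X.round(4));d=X[:,:2]-O;print(np.c_[d@EX,d@EY].round(4))
```

```text
((348.5, 172.0), (40.0, 133.0), 90.0) 4878.0
[[ 0.5781 -0.0893  0.048 ]
 [ 0.5237  0.0612  0.048 ]
 [ 0.5681  0.0863  0.048 ]
 [ 0.625  -0.0708  0.048 ]]
[[-0.172   0.0241]
 [-0.012   0.0257]
 [-0.0029 -0.0245]
 [-0.17   -0.0262]]
[[ 0.5332 -0.0548  0.03  ]
 [ 0.6331 -0.0106  0.03  ]
 [ 0.4873  0.0686  0.03  ]]
[[-0.1246  0.0551]
 [-0.1159 -0.0538]
 [ 0.007   0.0577]]
```

{"method": "send_rows", "body": {
  "motion": [
    {"z":-0.9,"yaw":-0.17},
    {"z":-0.9},
    {"z":-0.9},
    {"z":-0.9},
    {"z":-0.7}
  ]
}}

```text
validation failed for argument at $.mo...
```

{"method": "send_rows", "body": {
  "motion": [
    {"z":-0.4},
    {"z":-0.3},
    {}
  ]
}}

```text
validation failed for argument at $.mo...
```

Run:
```python
from rig import ctrl
from h import *
st(ctrl)
cv2.imwrite("pics/s2.png",cv2.resize(ctrl.camera("side")[110:250,190:370,::-1],None,fx=4,fy=4))
cv2.imwrite("pics/w2.png",ctrl.camera("wrist")[:,:,::-1])
```

```text
t2.33 tcp [ 0.6119 -0.1144  0.2554] jig -0.2069 0.0005 ydir 109.88 xaxis [-0.001 -0.001 -1.   ] q [-2.710e-01  6.000e-02  1.706e+00 -1.000e-03  1.375e+00 -2.188e+00] F [ 0.11 -0.06  0.4 ] Fj -0.09 T [-0.029 -0.057 -0.021] w -0.003
```

View pics/s2.png

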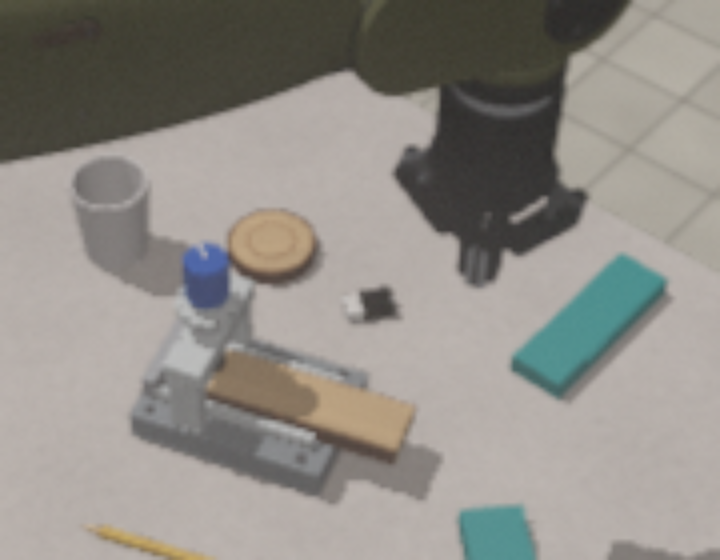

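View pics/w2.png

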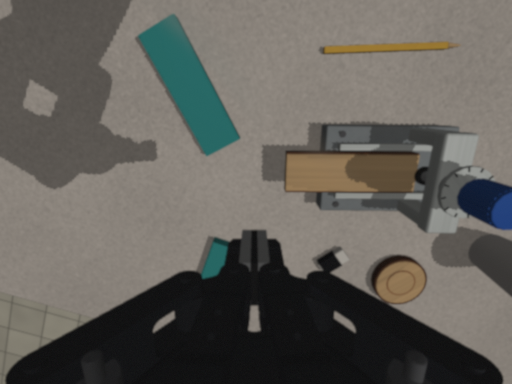

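The rows need every field; nothing moved. The knuckles look wide but sit well above the tips. Now the descent.

{"method": "send_rows", "body": {
  "motion": [
    {"x":0,"y":0,"z":-0.9,"yaw":-0.12},
    {"x":0,"y":0,"z":-0.9,"yaw":0},
    {"x":0,"y":0,"z":-0.9,"yaw":0},
    {"x":0,"y":0,"z":-0.8,"yaw":0},
    {"x":0,"y":0,"z":-0.7,"yaw":0}
  ]
}}

```text
time: 2.85
eef_pos: [0.6091, -0.1087, 0.0859]
eef_rot: [-0.12, 0.697, 0.121, 0.696]
force: [0.2, 0.3, 0.2]
width: 0.003
```

{"method": "send_rows", "body": {
  "motion": [
    {"x":0,"y":0,"z":-0.5,"yaw":0},
    {"x":0,"y":0,"z":-0.3,"yaw":0},
    {"x":0,"y":0,"z":0,"yaw":0}
  ]
}}

```text
time: 3.1
eef_pos: [0.6081, -0.1088, 0.053]
eef_rot: [-0.119, 0.699, 0.121, 0.695]
force: [-0.1, 0.3, 1.5]
width: 0.001
```

Run:
```python
from rig import ctrl
from h import *
st(ctrl)
cv2.imwrite("pics/s3.png",cv2.resize(ctrl.camera("side")[110:250,190:370,::-1],None,fx=4,fy=4))
cv2.imwrite("pics/w3.png",ctrl.camera("wrist")[:,:,::-1])
```

```text
t3.10 tcp [ 0.6081 -0.1088  0.053 ] jig -0.2004 0.0022 ydir 109.57 xaxis [-0.006  0.002 -1.   ] q [-0.264  0.25   1.858  0.     1.04  -2.177] F [-0.09  0.28  1.54] Fj 0.29 T [0.015 0.019 0.019] w 0.001
```

View pics/s3.png

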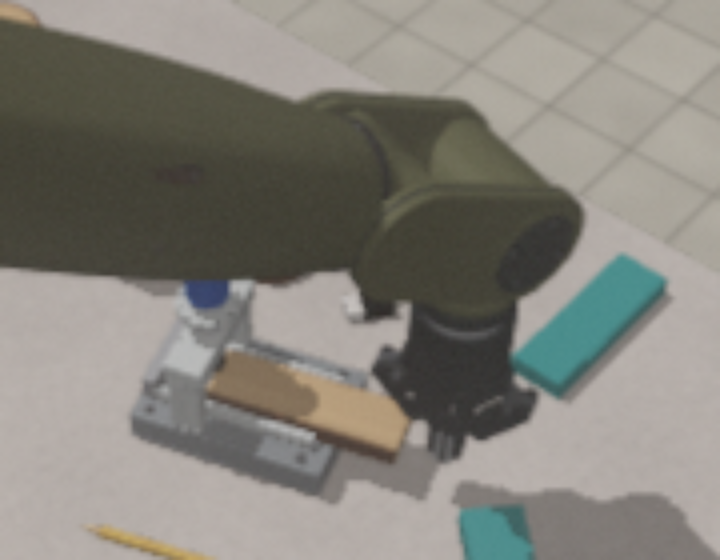

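View pics/w3.png

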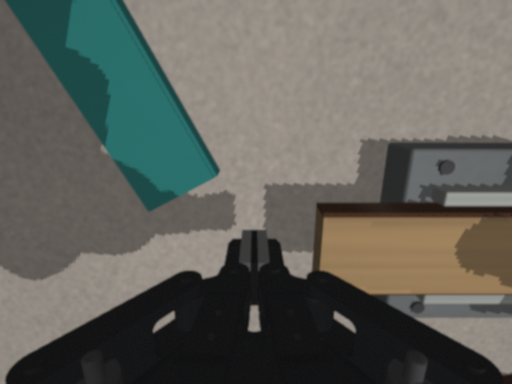

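{"method": "send_rows", "body": {
  "motion": [
    {"x":0.002,"y":0.106,"z":0,"yaw":0},
    {"x":-0.033,"y":0.0944,"z":0,"yaw":0},
    {"x":-0.033,"y":0.0944,"z":0,"yaw":0},
    {"x":-0.025,"y":0.071,"z":0,"yaw":0},
    {"x":-0.025,"y":0.071,"z":0,"yaw":0}
  ]
}}

```text
time: 3.62
eef_pos: [0.6064, -0.0928, 0.0571]
eef_rot: [-0.12, 0.697, 0.12, 0.697]
force: [-1.0, 0.8, -0.7]
width: 0.004
```

{"method": "send_rows", "body": {
  "motion": [
    {"x":-0.025,"y":0.071,"z":0,"yaw":0},
    {"x":-0.025,"y":0.071,"z":0,"yaw":0},
    {"x":-0.025,"y":0.071,"z":0,"yaw":0},
    {"x":-0.025,"y":0.071,"z":0,"yaw":0},
    {"x":-0.025,"y":0.071,"z":0,"yaw":0}
  ]
}}

```text
time: 4.03
eef_pos: [0.6012, -0.0789, 0.0564]
eef_rot: [-0.12, 0.697, 0.12, 0.697]
force: [0.4, -0.3, 0.2]
width: 0.002
```

Run:
```python
from rig import ctrl
from h import *
st(ctrl)
cv2.imwrite("pics/t4.png",cv2.resize(ctrl.camera("top")[150:250,190:320,::-1],None,fx=6,fy=6,interpolation=cv2.INTER_CUBIC))
```

```text
t4.03 tcp [ 0.6012 -0.0789  0.0564] jig -0.1698 -0.0011 ydir 109.5 xaxis [ 0. -0. -1.] q [-0.219  0.22   1.888 -0.     1.034 -2.13 ] F [ 0.43 -0.31  0.17] Fj -0.44 T [-0.094 -0.092  0.021] w 0.002
```

View pics/t4.png

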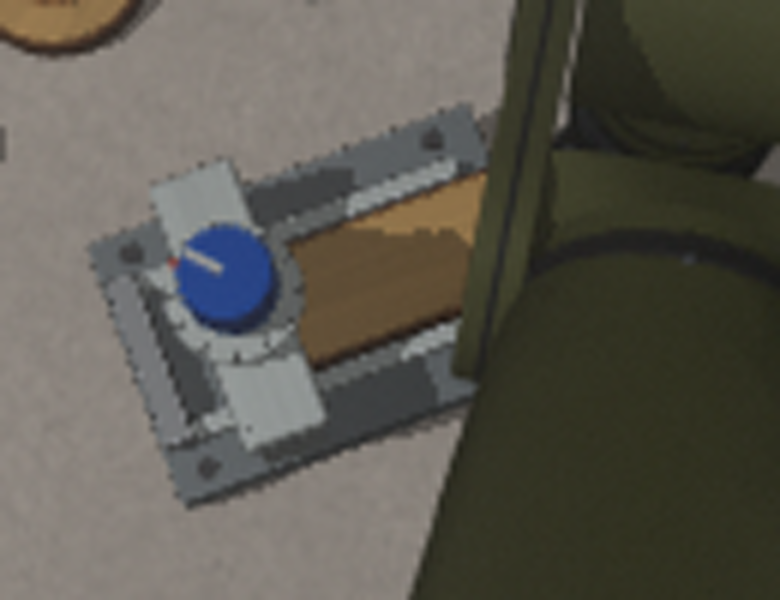

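{"method": "send_rows", "body": {
  "motion": [
    {"x":-0.025,"y":0.071,"z":-0.05,"yaw":0},
    {"x":-0.025,"y":0.071,"z":-0.03,"yaw":0},
    {"x":-0.025,"y":0.071,"z":0,"yaw":0},
    {"x":-0.025,"y":0.071,"z":0,"yaw":0}
  ]
}}

```text
time: 4.42
eef_pos: [0.5985, -0.0683, 0.0543]
eef_rot: [-0.121, 0.696, 0.119, 0.698]
force: [2.3, -5.4, 4.6]
width: 0.002
```

{"method": "send_rows", "body": {
  "motion": [
    {"x":-0.025,"y":0.071,"z":0,"yaw":0},
    {"x":-0.025,"y":0.071,"z":0,"yaw":0},
    {"x":0,"y":0,"z":0,"yaw":0}
  ]
}}

```text
time: 4.67
eef_pos: [0.5965, -0.0623, 0.0546]
eef_rot: [-0.121, 0.696, 0.119, 0.698]
force: [1.8, -3.8, 6.4]
width: 0.003
```

Run:
```python
from rig import ctrl
from h import *
st(ctrl)
cv2.imwrite("pics/t5.png",cv2.resize(ctrl.camera("top")[150:250,190:320,::-1],None,fx=6,fy=6,interpolation=cv2.INTER_CUBIC))
cv2.imwrite("pics/s5.png",cv2.resize(ctrl.camera("side")[110:250,190:370,::-1],None,fx=4,fy=4))
cv2.imwrite("pics/w5.png",ctrl.camera("wrist")[:,:,::-1])
```

```text
t4.67 tcp [ 0.5965 -0.0623  0.0546] jig -0.1526 -0.0022 ydir 109.53 xaxis [ 0.003 -0.001 -1.   ] q [-1.930e-01  2.080e-01  1.906e+00 -1.000e-03  1.025e+00 -2.104e+00] F [ 1.76 -3.79  6.37] Fj -4.16 T [-0.583 -0.191 -0.06 ] w 0.003
```

View pics/w5.png

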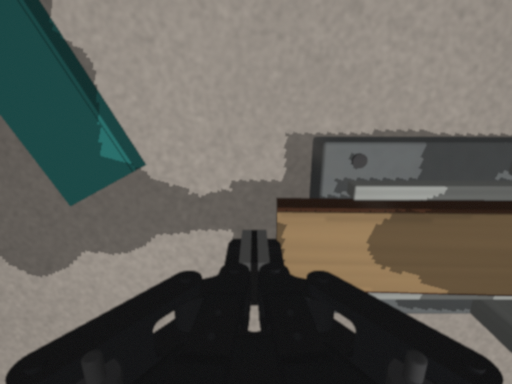

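View pics/s5.png

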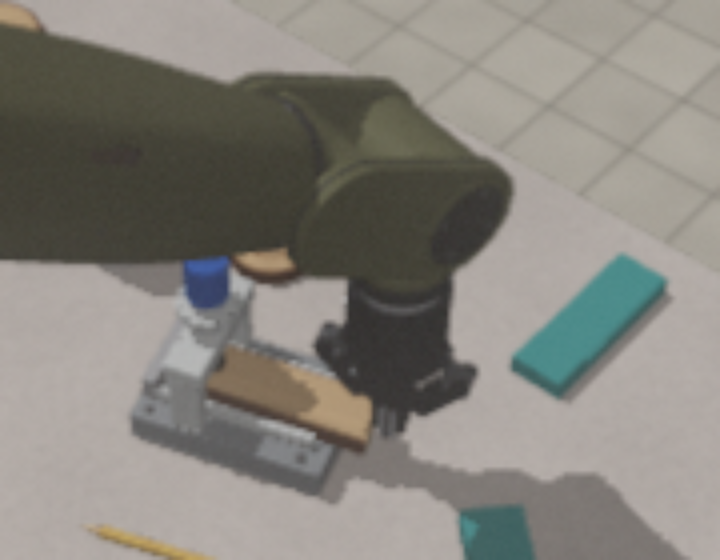

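The wrench shows 6 N upward: the sloped finger back is riding on the blank's top edge. I back off, rise a few mm and push with the very tip.

{"method": "send_rows", "body": {
  "motion": [
    {"x":0.025,"y":-0.071,"z":0.05,"yaw":0},
    {"x":0,"y":0,"z":0.05,"yaw":0},
    {"x":-0.017,"y":0.047,"z":0,"yaw":0},
    {"x":-0.017,"y":0.047,"z":0,"yaw":0},
    {"x":-0.017,"y":0.047,"z":0,"yaw":0}
  ]
}}

```text
time: 5.23
eef_pos: [0.5936, -0.0587, 0.0565]
eef_rot: [-0.12, 0.697, 0.12, 0.697]
force: [0.2, -0.6, -0.8]
width: 0.003
```

Run:
```python
from rig import ctrl
from h import *
st(ctrl)
```

```text
t5.23 tcp [ 0.5936 -0.0587  0.0565] jig -0.1482 -0.0006 ydir 109.51 xaxis [-0.001  0.    -1.   ] q [-0.189  0.201  1.91   0.     1.032 -2.1  ] F [ 0.2  -0.58 -0.78] Fj -0.62 T [-0.083 -0.067 -0.006] w 0.003
```

{"method": "send_rows", "body": {
  "motion": [
    {"x":-0.017,"y":0.047,"z":0,"yaw":0},
    {"x":-0.017,"y":0.047,"z":0,"yaw":0},
    {"x":-0.017,"y":0.047,"z":0,"yaw":0}
  ]
}}

```text
time: 5.48
eef_pos: [0.5918, -0.0531, 0.0568]
eef_rot: [-0.12, 0.697, 0.12, 0.697]
force: [0.9, -0.5, -1.2]
width: 0.002
```

Run:
```python
from rig import ctrl
from h import *
st(ctrl)
cv2.imwrite("pics/t6.png",cv2.resize(ctrl.camera("top")[150:250,190:320,::-1],None,fx=6,fy=6,interpolation=cv2.INTER_CUBIC))
cv2.imwrite("pics/w6.png",ctrl.camera("wrist")[:,:,::-1])
```

```text
t5.48 tcp [ 0.5918 -0.0531  0.0568] jig -0.1424 -0.0008 ydir 109.51 xaxis [-0.001  0.    -1.   ] q [-0.18   0.196  1.915  0.     1.031 -2.091] F [ 0.88 -0.52 -1.16] Fj -0.78 T [-0.059 -0.004 -0.048] w 0.002
```

View pics/t6.png

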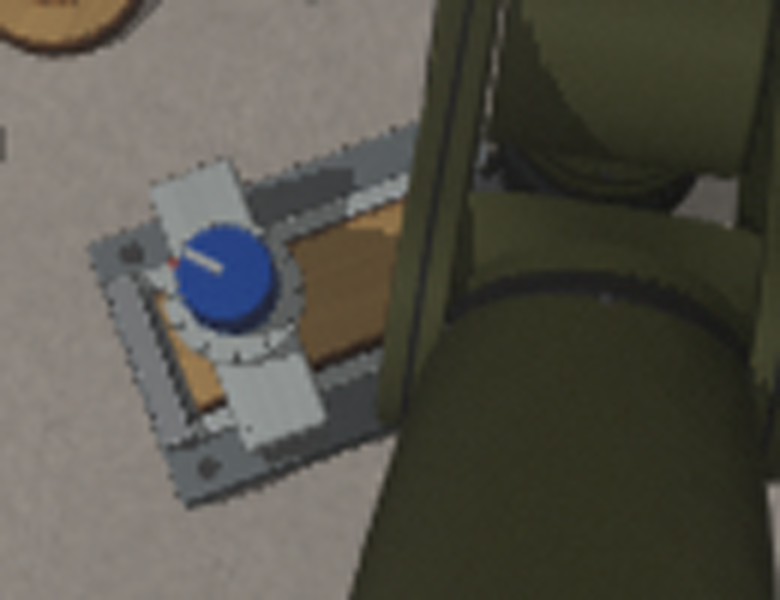

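View pics/w6.png

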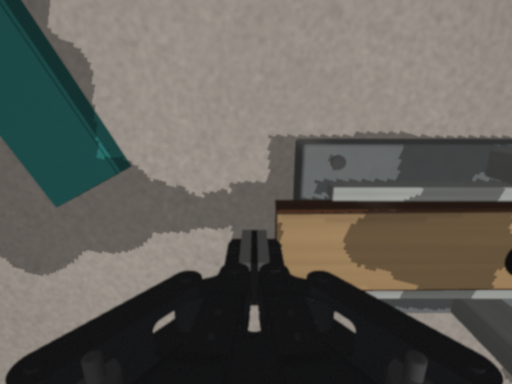

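The top view shows the blank's far end emerged past the bridge, at (155,290)–(205,408), a few mm from the stop. I go on in fine steps.

{"method": "send_rows", "body": {
  "motion": [
    {"x":-0.011,"y":0.031,"z":0,"yaw":0},
    {"x":-0.011,"y":0.031,"z":0,"yaw":0},
    {"x":-0.011,"y":0.031,"z":0,"yaw":0}
  ]
}}

```text
time: 5.83
eef_pos: [0.5908, -0.0497, 0.0571]
eef_rot: [-0.12, 0.697, 0.12, 0.697]
force: [-0.4, -0.1, -0.1]
width: -0.002
```

{"method": "send_rows", "body": {
  "motion": [
    {"x":-0.008,"y":0.024,"z":0,"yaw":0},
    {"x":-0.008,"y":0.024,"z":0,"yaw":0}
  ]
}}

```text
time: 6.0
eef_pos: [0.5904, -0.0485, 0.0573]
eef_rot: [-0.121, 0.697, 0.119, 0.697]
force: [0.1, -5.6, -0.3]
width: -0.006
```

{"method": "send_rows", "body": {
  "motion": [
    {"x":-0.008,"y":0.024,"z":0,"yaw":0}
  ]
}}

```text
time: 6.08
eef_pos: [0.5905, -0.0482, 0.0576]
eef_rot: [-0.121, 0.696, 0.119, 0.697]
force: [2.0, -7.5, -0.2]
width: 0.002
```

Run:
```python
from rig import ctrl
from h import *
st(ctrl)
cv2.imwrite("pics/t7.png",cv2.resize(ctrl.camera("top")[170:240,195:265,::-1],None,fx=8,fy=8,interpolation=cv2.INTER_CUBIC))
```

```text
t6.08 tcp [ 0.5905 -0.0482  0.0576] jig -0.1373 -0.0012 ydir 109.55 xaxis [ 0.002 -0.003 -1.   ] q [-0.171  0.19   1.921 -0.003  1.029 -2.081] F [ 2.01 -7.5  -0.23] Fj -7.74 T [-1.302 -0.269  0.039] w 0.002
```

View pics/t7.png

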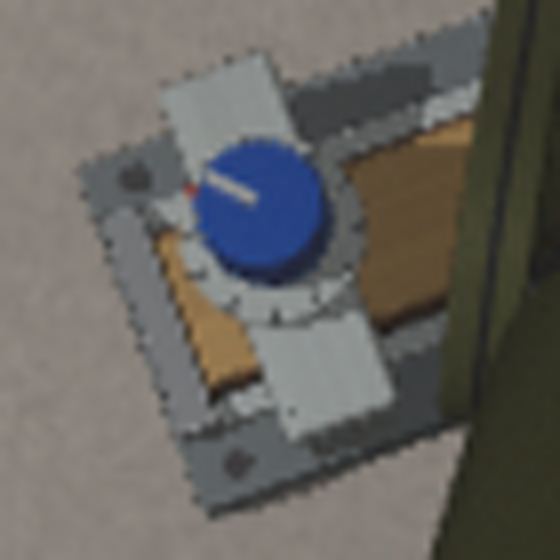

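The force rose to 7.7 N with motion stopped at jig x = −137 mm: blank bears on the stop. Now I retreat, rise, open, and turn counter-clockwise to get wrist range.

{"method": "send_rows", "body": {
  "motion": [
    {"x":0.033,"y":-0.094,"z":0,"yaw":0},
    {"x":0.05,"y":-0.142,"z":0,"yaw":0},
    {"x":0.05,"y":-0.142,"z":0.2,"yaw":0},
    {"x":0,"y":0,"z":0.8,"yaw":0},
    {"x":0,"y":0,"z":0.9,"yaw":0}
  ]
}}

```text
time: 6.55
eef_pos: [0.5931, -0.0621, 0.1312]
eef_rot: [-0.118, 0.699, 0.121, 0.695]
force: [1.8, 0.5, 0.3]
width: 0.001
```

{"method": "send_rows", "body": {
  "motion": [
    {"x":0,"y":0,"z":0.9,"yaw":1},
    {"x":0,"y":0,"z":0.9,"yaw":1},
    {"x":0,"y":0,"z":0.9,"yaw":1},
    {"x":0,"y":0,"z":0.3,"yaw":1},
    {"x":0,"y":0,"z":0,"yaw":1}
  ],
  "claw": 0
}}

```text
time: 6.97
eef_pos: [0.5977, -0.0627, 0.2603]
eef_rot: [-0.271, 0.651, 0.267, 0.657]
force: [-0.2, -0.4, -0.4]
width: 0.706
```

Run:
```python
from rig import ctrl
from h import *
st(ctrl)
cv2.imwrite("pics/t8.png",cv2.resize(ctrl.camera("top")[150:250,190:320,::-1],None,fx=6,fy=6,interpolation=cv2.INTER_CUBIC))
cv2.imwrite("pics/s8.png",cv2.resize(ctrl.camera("side")[160:240,210:310,::-1],None,fx=7,fy=7,interpolation=cv2.INTER_CUBIC))
cv2.imwrite("pics/w8.png",ctrl.camera("wrist")[:,:,::-1])
```

```text
t6.97 tcp [ 0.5977 -0.0627  0.2603] jig -0.1533 -0.0031 ydir 134.74 xaxis [ 0.01  -0.002 -1.   ] q [-0.194  0.004  1.756  0.     1.371 -2.546] F [-0.24 -0.36 -0.42] Fj -0.26 T [ 0.015  0.011 -0.   ] w 0.706
```

View pics/t8.png

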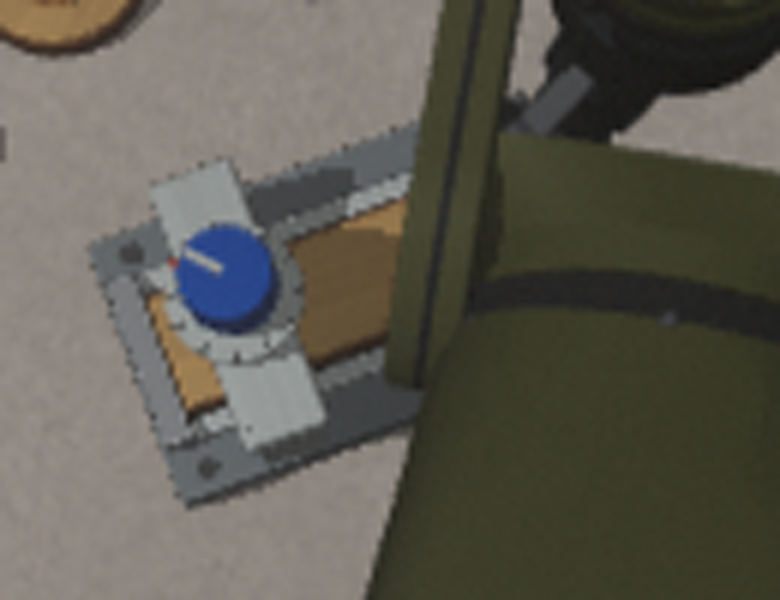

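View pics/s8.png

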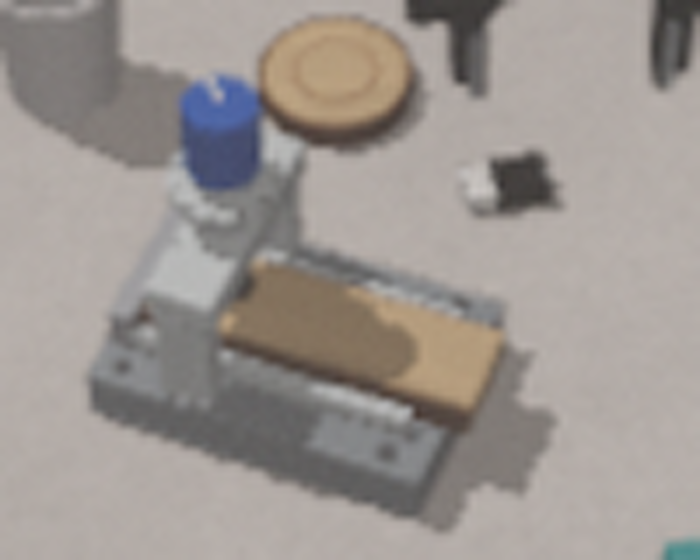

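View pics/w8.png

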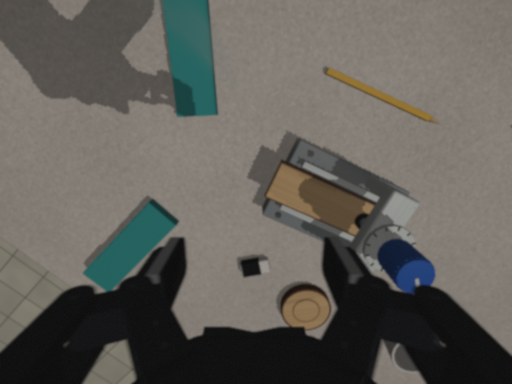

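Run:
```python
from rig import ctrl
from h import *
s=ctrl.camera_params("side");p=ctrl.camera_params("top")
def c2(*a): return (np.array(a,float)+.5)/7-.5+[210,160]
for q in ([585,358],[550,443]),([502,340],[470,422]):
    X=plane(s,c2(*q),.048);d=X[:,:2]-O;print(np.c_[d@EX,d@EY].round(4))
# predicted stop top edge & blank far end in t8 crop
for x,y,z in ((.035,.025,.052),(.035,-.025,.052),(.035,.025,.048),(.035,-.025,.048)):
    print((proj(p,np.r_[O+x*EX+y*EY,z])-[190,150]+.5)*6-.5)
```

```text
[[-0.1642 -0.0246]
 [-0.1655  0.0261]]
[[-0.1259 -0.0203]
 [-0.1288  0.0286]]
[[185.33055547 411.84400986]]
[[141.58200504 293.48706421]]
[[186.21079713 412.96151781]]
[[142.61098391 295.01581586]]
```

Blank reads home in both views: near end at jig x ≈ −126…−129 mm (±2), far end meeting the stop at (150,300)–(188,413). Now over the cap.

{"method": "send_rows", "body": {
  "motion": [
    {"x":-0.26,"y":0.72,"z":0,"yaw":1},
    {"x":-0.26,"y":0.72,"z":0,"yaw":1},
    {"x":-0.26,"y":0.72,"z":0,"yaw":1},
    {"x":-0.26,"y":0.72,"z":0,"yaw":1},
    {"x":-0.26,"y":0.72,"z":0,"yaw":1}
  ]
}}

```text
time: 7.53
eef_pos: [0.5419, 0.083, 0.2517]
eef_rot: [-0.403, 0.581, 0.404, 0.58]
force: [1.0, -0.2, -0.5]
width: 1.0
```

{"method": "send_rows", "body": {
  "motion": [
    {"x":0,"y":0,"z":0,"yaw":0.5},
    {"x":0,"y":0,"z":0,"yaw":0}
  ]
}}

```text
time: 7.7
eef_pos: [0.542, 0.0833, 0.2519]
eef_rot: [-0.416, 0.572, 0.417, 0.571]
force: [0.1, -0.7, 0.4]
width: 1.002
```

Run:
```python
from rig import ctrl
from h import *
p=ctrl.camera_params("wrist");im=ctrl.camera("wrist")[:,:,::-1];s=st(ctrl)
cv2.imwrite("pics/w9.png",im)
print(proj(p,[[.544,.081,.176],[.544,.081,.136]]))
a=im.astype(int);m=((a[:,:,0]>a[:,:,2]+40)&(a[:,:,0]>a[:,:,1]+25)).astype(np.uint8)
c=max(cv2.findContours(m,0,1)[0],key=cv2.contourArea);print(cv2.boundingRect(c),cv2.minAreaRect(c))
```

```text
t7.75 tcp [0.5425 0.0825 0.2521] jig 0.0019 0.0009 ydir 161.93 xaxis [-0.002 -0.    -1.   ] q [ 0.053 -0.102  1.872 -0.     1.374 -2.773] F [ 0.45  0.75 -0.3 ] Fj 0.56 T [-0.021  0.022 -0.04 ] w 0.996
[[248.82175591 204.89981079]
 [249.48843184 190.03522881]]
(228, 182, 43, 43) ((249.0, 203.0), (42.0, 42.0), 90.0)
```

View pics/w9.png

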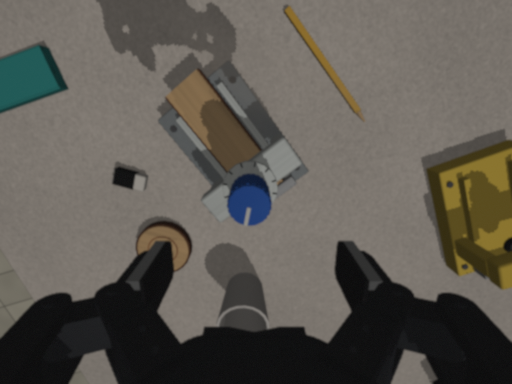

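Wrist view: cap disc centred at (249,203), matching the projected (249,205); the mark is at (247,215). I descend.

{"method": "send_rows", "body": {
  "motion": [
    {"x":0.04,"y":-0.035,"z":-0.5,"yaw":0},
    {"x":0,"y":0,"z":-0.6,"yaw":0},
    {"x":0,"y":0,"z":-0.6,"yaw":0},
    {"x":0,"y":0,"z":-0.45,"yaw":0},
    {"x":0,"y":0,"z":-0.2,"yaw":0}
  ]
}}

```text
time: 8.17
eef_pos: [0.5429, 0.0794, 0.1551]
eef_rot: [-0.413, 0.575, 0.416, 0.571]
force: [-0.2, -0.1, -0.4]
width: 0.998
```

{"method": "send_rows", "body": {
  "motion": [
    {"x":0,"y":0,"z":0,"yaw":0},
    {"x":0,"y":0,"z":0,"yaw":0}
  ]
}}

```text
time: 8.33
eef_pos: [0.545, 0.08, 0.1591]
eef_rot: [-0.415, 0.573, 0.415, 0.572]
force: [-0.6, -0.1, 0.2]
width: 0.998
```

Run:
```python
from rig import ctrl
from h import *
s=st(ctrl)
```

```text
t8.33 tcp [0.545  0.08   0.1591] jig -0.0013 -0.0006 ydir 161.89 xaxis [-0.001 -0.    -1.   ] q [ 0.048 -0.021  1.956  0.     1.207 -2.777] F [-0.55 -0.12  0.15] Fj 0.07 T [ 0.001 -0.001  0.016] w 0.998
```

{"method": "send_rows", "body": {
  "motion": [
    {"x":0,"y":0,"z":0,"yaw":0},
    {"x":0,"y":0,"z":0,"yaw":0},
    {"x":0,"y":0,"z":0,"yaw":0},
    {"x":0,"y":0,"z":0,"yaw":0},
    {"x":0,"y":0,"z":0,"yaw":0}
  ],
  "claw": 255,
  "newtons": 45
}}

```text
time: 8.75
eef_pos: [0.5451, 0.0807, 0.1603]
eef_rot: [-0.416, 0.572, 0.416, 0.572]
force: [-1.4, 0.8, 2.2]
width: 0.382
```

{"method": "send_rows", "body": {
  "motion": [
    {"x":0,"y":0,"z":0,"yaw":0},
    {"x":0,"y":0,"z":0,"yaw":0},
    {"x":0,"y":0,"z":0,"yaw":0}
  ]
}}

```text
time: 9.0
eef_pos: [0.5451, 0.0807, 0.1602]
eef_rot: [-0.416, 0.572, 0.416, 0.572]
force: [-1.5, 0.2, 4.8]
width: 0.386
```

Run:
```python
from rig import ctrl
from h import *
s=st(ctrl)
```

```text
t9.00 tcp [0.5451 0.0807 0.1602] jig -0.0006 -0.0009 ydir 162.01 xaxis [ 0.001  0.    -1.   ] q [ 0.05  -0.023  1.955  0.     1.208 -2.778] F [-1.53  0.22  4.82] Fj 0.71 T [ 0.013  0.406 -0.036] w 0.386
```

{"method": "send_rows", "body": {
  "motion": [
    {"x":0,"y":0,"z":0,"yaw":-0.6},
    {"x":0,"y":0,"z":0,"yaw":-0.8},
    {"x":0,"y":0,"z":0,"yaw":-0.8},
    {"x":0,"y":0,"z":0,"yaw":-0.8}
  ]
}}

```text
time: 9.33
eef_pos: [0.5451, 0.0807, 0.1602]
eef_rot: [-0.337, 0.622, 0.336, 0.622]
force: [-2.1, 0.1, 6.2]
width: 0.389
```

Run:
```python
from rig import ctrl
from h import *
s=st(ctrl)
```

```text
t9.33 tcp [0.5451 0.0807 0.1602] jig -0.0007 -0.0009 ydir 146.84 xaxis [ 0.001 -0.    -1.   ] q [ 0.05  -0.022  1.955 -0.     1.208 -2.513] F [-2.13  0.13  6.16] Fj 0.83 T [-0.015  0.395  0.127] w 0.389
```

{"method": "send_rows", "body": {
  "motion": [
    {"x":0,"y":0,"z":0,"yaw":-0.8},
    {"x":0,"y":0,"z":0,"yaw":-0.8},
    {"x":0,"y":0,"z":0,"yaw":-0.8},
    {"x":0,"y":0,"z":0,"yaw":-0.8}
  ]
}}

```text
time: 9.67
eef_pos: [0.5451, 0.0807, 0.1603]
eef_rot: [-0.247, 0.662, 0.247, 0.663]
force: [-2.5, -0.3, 6.4]
width: 0.385
```

```bash
cat > r.py <<'E'
from rig import ctrl
from h import *
s=ctrl.sense();m=R.from_quat(s["eef_rot"]).as_matrix()
print("t%.2f"%s["time"],"turned",round(162.01-np.degrees(np.arctan2(m[1,1],m[0,1]))%360,2),"T",s["wrist_torque"].round(3),"F",s["force"].round(1),"q6",s["joint_positions"][5].round(3),"w",round(s["width"],3))
E
python3 r.py
```

```text
t9.67 turned 31.17 T [-0.007  0.374  0.155] F [-2.5 -0.3  6.4] q6 -2.234 w 0.385
```

{"method": "send_rows", "body": {
  "motion": [
    {"x":0,"y":0,"z":0,"yaw":-0.8},
    {"x":0,"y":0,"z":0,"yaw":-0.8},
    {"x":0,"y":0,"z":0,"yaw":-0.8}
  ]
}}

```text
time: 9.92
eef_pos: [0.5452, 0.0806, 0.1602]
eef_rot: [-0.176, 0.684, 0.176, 0.685]
force: [-1.8, -0.2, 4.9]
width: 0.386
```

```bash
python3 r.py
```

```text
t9.92 turned 43.17 T [-0.03   0.385  0.16 ] F [-1.8 -0.2  4.9] q6 -2.025 w 0.386
```

{"method": "send_rows", "body": {
  "motion": [
    {"x":0,"y":0,"z":0,"yaw":-0.8},
    {"x":0,"y":0,"z":0,"yaw":-0.8},
    {"x":0,"y":0,"z":0,"yaw":-0.8}
  ]
}}

```text
time: 10.17
eef_pos: [0.5452, 0.0806, 0.1603]
eef_rot: [-0.104, 0.699, 0.103, 0.7]
force: [-2.5, 0.3, 4.7]
width: 0.384
```

```bash
python3 r.py
```

```text
t10.17 turned 55.17 T [-0.134  0.34   0.124] F [-2.5  0.3  4.7] q6 -1.815 w 0.384
```

{"method": "send_rows", "body": {
  "motion": [
    {"x":0,"y":0,"z":0,"yaw":-0.8},
    {"x":0,"y":0,"z":0,"yaw":-0.8},
    {"x":0,"y":0,"z":0,"yaw":-0.8}
  ]
}}

```text
time: 10.42
eef_pos: [0.5452, 0.0806, 0.1603]
eef_rot: [-0.03, 0.706, 0.03, 0.707]
force: [-3.0, -0.3, 5.1]
width: 0.387
```

```bash
python3 r.py
```

```text
t10.42 turned 67.16 T [-0.093  0.327  0.164] F [-3.  -0.3  5.1] q6 -1.606 w 0.387
```

{"method": "send_rows", "body": {
  "motion": [
    {"x":0,"y":0,"z":0,"yaw":-0.8},
    {"x":0,"y":0,"z":0,"yaw":-0.8},
    {"x":0,"y":0,"z":0,"yaw":-0.8}
  ]
}}

```text
time: 10.67
eef_pos: [0.5451, 0.0805, 0.1603]
eef_rot: [0.044, 0.705, -0.044, 0.706]
force: [-2.7, 0.3, 5.2]
width: 0.388
```

```bash
python3 r.py
```

```text
t10.67 turned 79.17 T [-0.119  0.426  0.121] F [-2.7  0.3  5.2] q6 -1.396 w 0.388
```

{"method": "send_rows", "body": {
  "motion": [
    {"x":0,"y":0,"z":0,"yaw":-0.8},
    {"x":0,"y":0,"z":0,"yaw":-0.8},
    {"x":0,"y":0,"z":0,"yaw":-0.8}
  ]
}}

```text
time: 10.92
eef_pos: [0.5451, 0.0805, 0.1603]
eef_rot: [0.118, 0.697, -0.118, 0.698]
force: [-2.9, -0.1, 5.5]
width: 0.388
```

```bash
python3 r.py
```

```text
t10.92 turned 91.17 T [-0.104  0.478  0.129] F [-2.9 -0.1  5.5] q6 -1.187 w 0.388
```

{"method": "send_rows", "body": {
  "motion": [
    {"x":0,"y":0,"z":0,"yaw":-0.8},
    {"x":0,"y":0,"z":0,"yaw":-0.8},
    {"x":0,"y":0,"z":0,"yaw":-0.8}
  ]
}}

```text
time: 11.17
eef_pos: [0.5451, 0.0805, 0.1603]
eef_rot: [0.19, 0.681, -0.19, 0.681]
force: [-2.9, -0.3, 6.4]
width: 0.386
```

```bash
python3 r.py; python3 -c "
from rig import ctrl;import cv2
cv2.imwrite('pics/w10.png',ctrl.camera('wrist')[:,:,::-1])
cv2.imwrite('pics/s10.png',cv2.resize(ctrl.camera('side')[160:240,210:310,::-1],None,fx=7,fy=7,interpolation=cv2.INTER_CUBIC))
"
```

```text
t11.17 turned 103.17 T [-0.201  0.509  0.135] F [-2.9 -0.3  6.4] q6 -0.977 w 0.386
```

View pics/w10.png

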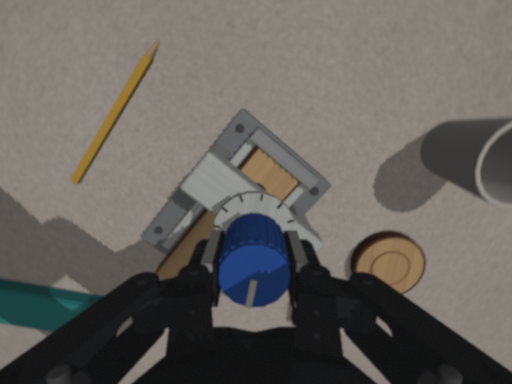

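View pics/s10.png

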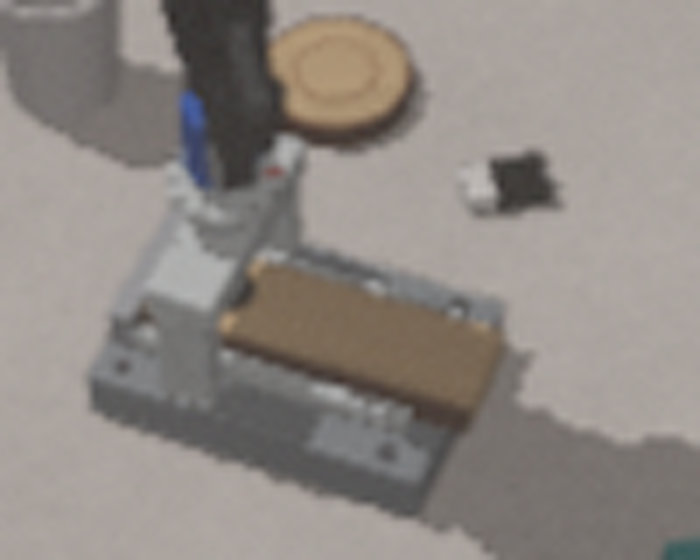

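Wrist view: the white mark keeps its place relative to the jaws (250,293), so no slip in the grip; side view shows the red collar mark at (272,172), so collar turns along, and the blank hasn't moved.

{"method": "send_rows", "body": {
  "motion": [
    {"x":0,"y":0,"z":0,"yaw":-0.8},
    {"x":0,"y":0,"z":0,"yaw":-0.8},
    {"x":0,"y":0,"z":0,"yaw":-0.8}
  ]
}}

```text
time: 11.52
eef_pos: [0.545, 0.0804, 0.1603]
eef_rot: [0.26, 0.657, -0.26, 0.658]
force: [-2.1, -0.1, 6.2]
width: 0.385
```

```bash
python3 r.py
```

```text
t11.52 turned 115.17 T [-0.176  0.533  0.13 ] F [-2.1 -0.1  6.2] q6 -0.768 w 0.385
```

{"method": "send_rows", "body": {
  "motion": [
    {"x":0,"y":0,"z":0,"yaw":-0.8},
    {"x":0,"y":0,"z":0,"yaw":-0.8},
    {"x":0,"y":0,"z":0,"yaw":-0.8}
  ]
}}

```text
time: 11.77
eef_pos: [0.545, 0.0804, 0.1603]
eef_rot: [0.327, 0.626, -0.327, 0.627]
force: [-2.7, -1.0, 6.0]
width: 0.389
```

```bash
python3 r.py
```

```text
t11.77 turned 127.17 T [-0.149  0.543  0.207] F [-2.7 -1.   6. ] q6 -0.558 w 0.389
```

{"method": "send_rows", "body": {
  "motion": [
    {"x":0,"y":0,"z":0,"yaw":-0.6},
    {"x":0,"y":0,"z":0,"yaw":-0.6}
  ]
}}

```text
time: 11.93
eef_pos: [0.545, 0.0805, 0.1603]
eef_rot: [0.359, 0.609, -0.36, 0.609]
force: [-2.6, -0.6, 6.6]
width: 0.384
```

```bash
python3 r.py
```

```text
t11.93 turned 133.12 T [-0.148  0.584  0.132] F [-2.6 -0.6  6.6] q6 -0.455 w 0.384
```

{"method": "send_rows", "body": {
  "motion": [
    {"x":0,"y":0,"z":0,"yaw":-0.6},
    {"x":0,"y":0,"z":0,"yaw":-0.6}
  ]
}}

```text
time: 12.1
eef_pos: [0.545, 0.0805, 0.1602]
eef_rot: [0.391, 0.589, -0.391, 0.59]
force: [-3.7, -0.1, 5.6]
width: 0.388
```

```bash
python3 r.py
```

```text
t12.10 turned 139.11 T [-0.107  0.543  0.223] F [-3.7 -0.1  5.6] q6 -0.35 w 0.388
```

{"method": "send_rows", "body": {
  "motion": [
    {"x":0,"y":0,"z":0,"yaw":-0.6},
    {"x":0,"y":0,"z":0,"yaw":-0.6}
  ]
}}

```text
time: 12.27
eef_pos: [0.545, 0.0805, 0.1603]
eef_rot: [0.421, 0.568, -0.421, 0.568]
force: [-2.0, -0.7, 6.4]
width: 0.382
```

```bash
python3 r.py
```

```text
t12.27 turned 145.09 T [-0.118  0.567  0.289] F [-2.  -0.7  6.4] q6 -0.246 w 0.382
```

{"method": "send_rows", "body": {
  "motion": [
    {"x":0,"y":0,"z":0,"yaw":-0.6},
    {"x":0,"y":0,"z":0,"yaw":-0.6}
  ]
}}

```text
time: 12.43
eef_pos: [0.5449, 0.0805, 0.1603]
eef_rot: [0.45, 0.545, -0.45, 0.546]
force: [-2.9, -0.5, 6.0]
width: 0.383
```

```bash
python3 r.py;python3 -c "
from rig import ctrl;import cv2
cv2.imwrite('pics/s11.png',cv2.resize(ctrl.camera('side')[170:210,220:270,::-1],None,fx=14,fy=14,interpolation=cv2.INTER_CUBIC))
cv2.imwrite('pics/w11.png',ctrl.camera('wrist')[:,:,::-1])
"
```

```text
t12.43 turned 151.09 T [-0.116  0.592  0.316] F [-2.9 -0.5  6. ] q6 -0.141 w 0.383
```

View pics/s11.png

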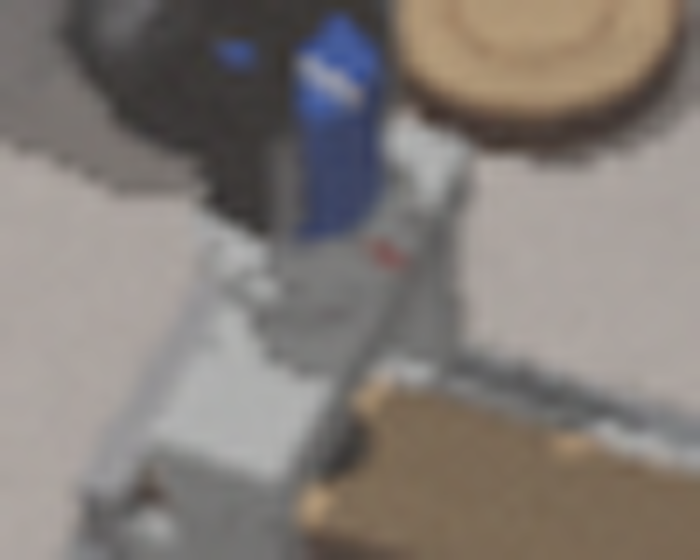

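View pics/w11.png

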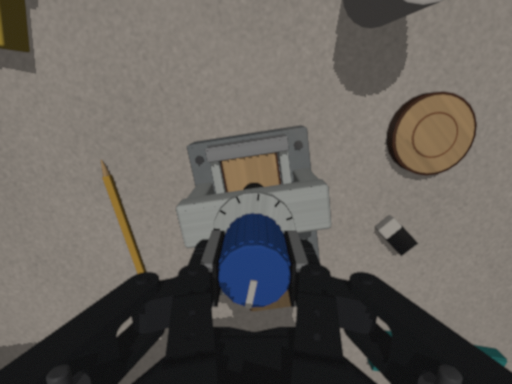

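The red mark at crop (386,252) lets me measure the collar angle against the cap turn.

Run:
```python
from rig import ctrl
from h import *
p=ctrl.camera_params("top");s=ctrl.camera_params("side");C=np.array([.545,.081])
def red(im,p,box,n):
    x0,y0,x1,y1=box;a=im[y0:y1,x0:x1].astype(int)
    w=np.clip(a[:,:,2]-np.maximum(a[:,:,1],a[:,:,0])-20,0,None).astype(float)
    # exclude brownish wood: need g~b
    w[np.abs(a[:,:,1]-a[:,:,0])>25]=0
    ys,xs=np.nonzero(w);
    if len(xs)==0: print(n,"none");return
    W=w[ys,xs];u=[(xs*W).sum()/W.sum()+x0,(ys*W).sum()/W.sum()+y0]
    X=plane(p,[u],.128)[0,:2]-C;print(n,u,"r",np.linalg.norm(X).round(4),"ang",np.degrees(np.arctan2(X[1],X[0])).round(1))
top=cv2.imread("pics/top0.png");red(top,p,(212,188,225,200),"t0")
side=ctrl.camera("side")[:,:,::-1];red(side,s,(240,180,255,193),"now")
def c2(x,y,f,o): return [(x+.5)/f-.5+o[0],(y+.5)/f-.5+o[1]]
for n,u in (("at103",c2(272,172,7,(210,160))),("at151",c2(386,252,14,(220,170)))):
    X=plane(s,[u],.128)[0,:2]-C;print(n,np.linalg.norm(X),np.degrees(np.arctan2(X[1],X[0])))
```

```text
t0 [np.float64(218.2258064516129), np.float64(193.1290322580645)] r 0.025 ang 64.3
now [np.float64(247.35714285714286), np.float64(188.0)] r 0.0227 ang -87.1
at103 0.020800408208012912 -44.08995613412173
at151 0.02095143468217917 -84.45526512203278
```

Slip so far is about 0–7°, with torque on the 0.3 plateau: the clutch gave at about 144° turned. I aim for about 188° in total.

{"method": "send_rows", "body": {
  "motion": [
    {"x":0,"y":0,"z":0,"yaw":-0.6},
    {"x":0,"y":0,"z":0,"yaw":-0.6},
    {"x":0,"y":0,"z":0,"yaw":-0.6},
    {"x":0,"y":0,"z":0,"yaw":-0.6}
  ]
}}

```text
time: 12.92
eef_pos: [0.5449, 0.0805, 0.1602]
eef_rot: [-0.505, -0.495, 0.505, -0.495]
force: [-3.1, -0.7, 6.7]
width: 0.386
```

```bash
python3 r.py
```

```text
t12.92 turned -196.91 T [-0.093  0.595  0.268] F [-3.1 -0.7  6.7] q6 0.069 w 0.386
```

{"method": "send_rows", "body": {
  "motion": [
    {"x":0,"y":0,"z":0,"yaw":-0.6},
    {"x":0,"y":0,"z":0,"yaw":-0.6},
    {"x":0,"y":0,"z":0,"yaw":-0.6},
    {"x":0,"y":0,"z":0,"yaw":-0.6}
  ]
}}

```text
time: 13.25
eef_pos: [0.5449, 0.0806, 0.1602]
eef_rot: [-0.554, -0.44, 0.554, -0.44]
force: [-3.4, -0.1, 6.6]
width: 0.386
```

```bash
python3 r.py
python3 - <<'E'
from rig import ctrl
from h import *
cv2.imwrite('pics/s12.png',cv2.resize(ctrl.camera('side')[170:210,220:270,::-1],None,fx=14,fy=14,interpolation=cv2.INTER_CUBIC))
cv2.imwrite('pics/w12.png',ctrl.camera('wrist')[:,:,::-1])
E
```

```text
t13.25 turned -184.91 T [-0.087  0.627  0.28 ] F [-3.4 -0.1  6.6] q6 0.278 w 0.386
```

View pics/s12.png

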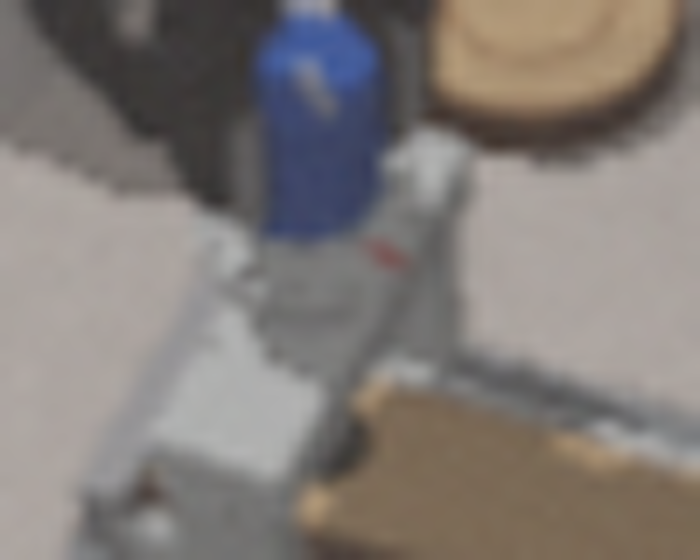

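View pics/w12.png

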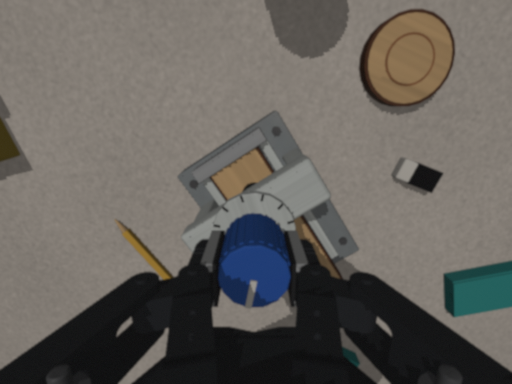

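Red mark unchanged at (385,252): the collar stands still while the cap slips, ~24° since the last look (~30° in all). 15° more, a pause, then release.

{"method": "send_rows", "body": {
  "motion": [
    {"x":0,"y":0,"z":0,"yaw":-0.6},
    {"x":0,"y":0,"z":0,"yaw":-0.6},
    {"x":0,"y":0,"z":0,"yaw":-0.6},
    {"x":0,"y":0,"z":0,"yaw":-0.6},
    {"x":0,"y":0,"z":0,"yaw":-0.6}
  ]
}}

```text
time: 13.77
eef_pos: [0.5449, 0.0806, 0.1603]
eef_rot: [-0.606, -0.364, 0.606, -0.364]
force: [-3.6, -0.0, 5.4]
width: 0.384
```

{"method": "send_rows", "body": {
  "motion": [
    {"x":0,"y":0,"z":0,"yaw":0},
    {"x":0,"y":0,"z":0,"yaw":0},
    {"x":0,"y":0,"z":0,"yaw":0},
    {"x":0,"y":0,"z":0,"yaw":0},
    {"x":0,"y":0,"z":0,"yaw":0}
  ]
}}

```text
time: 14.18
eef_pos: [0.5449, 0.0806, 0.1603]
eef_rot: [0.606, 0.364, -0.606, 0.364]
force: [-2.7, -1.5, 6.5]
width: 0.389
```

```bash
python3 r.py
```

```text
t14.18 turned -170.0 T [-0.004  0.651 -0.014] F [-2.7 -1.5  6.5] q6 0.538 w 0.389
```

{"method": "send_rows", "body": {
  "motion": [
    {"x":0,"y":0,"z":0,"yaw":0},
    {"x":0,"y":0,"z":0,"yaw":0},
    {"x":0,"y":0,"z":0,"yaw":0},
    {"x":0,"y":0,"z":0,"yaw":0},
    {"x":0,"y":0,"z":0,"yaw":0}
  ],
  "claw": 0
}}

```text
time: 14.6
eef_pos: [0.5447, 0.0806, 0.1588]
eef_rot: [-0.606, -0.364, 0.606, -0.364]
force: [0.9, -1.2, -0.3]
width: 0.998
```

{"method": "send_rows", "body": {
  "motion": [
    {"x":0,"y":0,"z":0,"yaw":0},
    {"x":0,"y":0,"z":0.3,"yaw":0},
    {"x":0,"y":0,"z":0.6,"yaw":0},
    {"x":0,"y":0,"z":0.8,"yaw":0},
    {"x":0,"y":0,"z":0.8,"yaw":0}
  ]
}}

```text
time: 15.02
eef_pos: [0.5442, 0.0806, 0.2603]
eef_rot: [-0.606, -0.364, 0.607, -0.364]
force: [0.8, -0.4, 0.8]
width: 1.0
```

```bash
python3 r.py
```

```text
t15.02 turned -170.0 T [-0.04  -0.068 -0.029] F [ 0.8 -0.4  0.8] q6 0.538 w 1.0
```

{"method": "send_rows", "body": {
  "motion": [
    {"x":-0.4,"y":0.8,"z":0,"yaw":0},
    {"x":-0.4,"y":0.8,"z":0,"yaw":0},
    {"x":-0.4,"y":0.8,"z":0,"yaw":0},
    {"x":-0.4,"y":0.8,"z":0,"yaw":0},
    {"x":-0.4,"y":0.8,"z":0,"yaw":0}
  ]
}}

```text
time: 15.43
eef_pos: [0.464, 0.2418, 0.2605]
eef_rot: [0.607, 0.364, -0.606, 0.364]
force: [0.5, 0.6, -0.6]
width: 0.996
```

{"method": "send_rows", "body": {
  "motion": [
    {"x":-0.4,"y":0.8,"z":0,"yaw":0},
    {"x":-0.4,"y":0.8,"z":0,"yaw":0},
    {"x":-0.4,"y":0.8,"z":0,"yaw":0},
    {"x":-0.4,"y":0.6,"z":0,"yaw":0},
    {"x":0,"y":0,"z":0,"yaw":0}
  ]
}}

```text
time: 15.85
eef_pos: [0.3984, 0.3641, 0.2602]
eef_rot: [0.605, 0.366, -0.605, 0.365]
force: [-0.5, -0.4, 0.6]
width: 1.001
```

Run:
```python
from rig import ctrl
from h import *
st(ctrl)
T=ctrl.camera("top")[:,:,::-1];S=ctrl.camera("side")[:,:,::-1]
cv2.imwrite("pics/t20full.png",T);cv2.imwrite("pics/s20full.png",S)
cv2.imwrite("pics/t20.png",cv2.resize(T[150:250,190:320],None,fx=6,fy=6,interpolation=cv2.INTER_CUBIC))
cv2.imwrite("pics/s20.png",cv2.resize(S[160:240,210:310],None,fx=7,fy=7,interpolation=cv2.INTER_CUBIC))
```

```text
t15.85 tcp [0.3984 0.3641 0.2602] jig 0.3153 0.0439 ydir -27.7 xaxis [-0.     0.002 -1.   ] q [ 0.64  -0.13   1.883  0.002  1.387  1.123] F [-0.51 -0.35  0.56] Fj -0.16 T [-0.056  0.023 -0.035] w 1.001
```

View pics/t20.png

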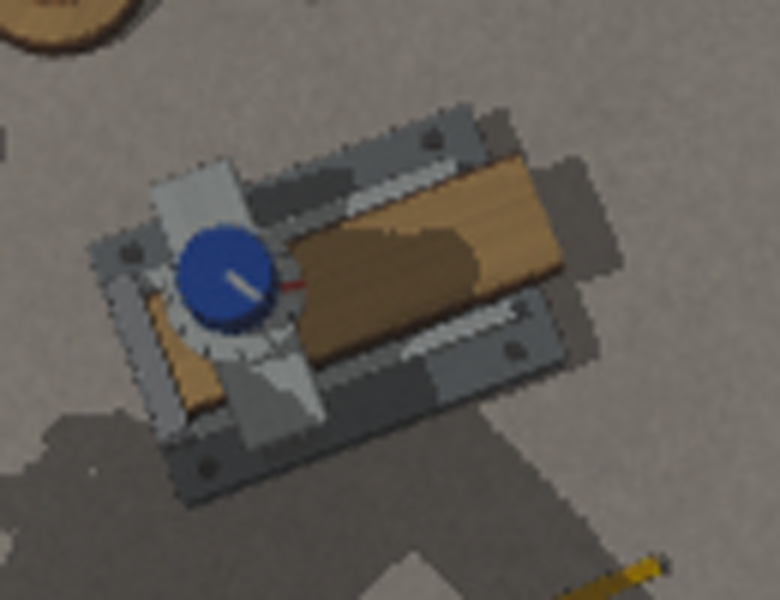

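View pics/s20.png

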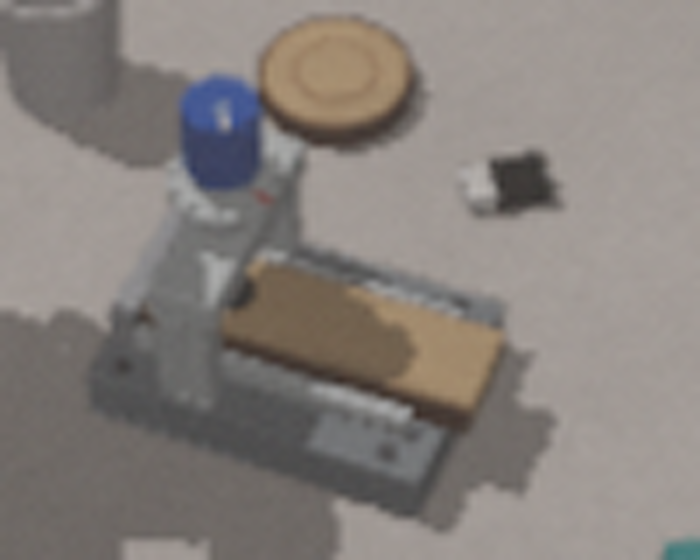

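View pics/t20full.png

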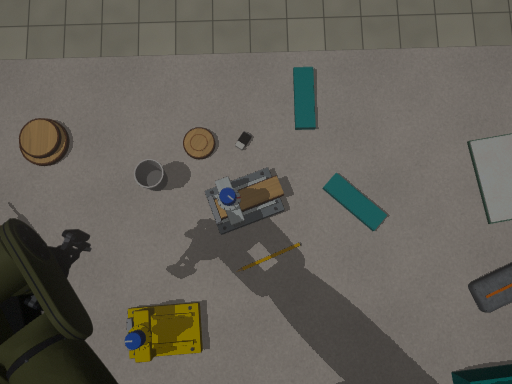

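Run:
```python
from rig import ctrl
from h import *
p=ctrl.camera_params("top");C=np.array([.5448,.0808])
def c1(*a): return (np.array(a,float)+.5)/6-.5+[190,150]
def ang(v): return np.degrees(np.arctan2(v[1],v[0]))
for n,w,r in (("0",([185,250],[221,270]),[172,265]),("1",([261,300],[229,271]),[293,286])):
    W=plane(p,c1(*w),.176)[:,:2];X=plane(p,c1(r),.128)[0,:2]
    print(n,"white",ang(W[0]-W[1]),ang(W[0]-C),"red",ang(X-C),np.linalg.norm(X-C))
q=plane(p,c1([522,155],[562,268]),.048)[:,:2]-O;print("near end jig",np.c_[q@EX,q@EY].round(4))
a=cv2.imread("pics/top0.png");b=cv2.imread("pics/top0.png")
```

```text
0 white 59.183172652217294 63.39424342723489 red 66.90283113322062 0.02462198366278855
1 white -133.85765438033138 -132.7690199262716 red -88.35892473375372 0.02151492792103721
near end jig [[-0.125  -0.024 ]
 [-0.1233  0.024 ]]
```

Cap turned ~190–196°, collar ~150–155°, so slip ≈ 38–42°. The near end is at jig x ≈ −124 mm, the far end against the stop, and nothing else moved. I hand in.

```bash
python3 -c "
from rig import ctrl
print(ctrl.close_job())"
```

```text
the job is handed in; nothing more can be done
None
```

I pushed the blank home against the stop, clamped it with the blue cap and handed the job in at about 16 s.

- **Push:** I pushed with closed fingertips, and the force rose to about 8 N once the blank bore on the stop. Early in the push the finger briefly pressed down on the blank's edge with about 6 N. I backed off and corrected it.
- **Clamping:** I gripped only the cap, at 45 N, and turned it about 190° clockwise. Torque ran at about 0.14 N m, then rose to about 0.28–0.3 N m, and the clutch gave at roughly 144°. I stopped, let the torque fade, released and moved clear.
- **Slip:** In the last pictures the cap had turned about 190–196° and the collar about 150–155°. That puts the slip near 40°, about an eighth of a turn and well under a quarter. The torque readings suggest slightly more, about 45°.
- **Blank position:** The blank's near end read at jig x ≈ −124 mm, against −125 mm when home, and its far end met the stop in the top view. The side view just after the push read −126 to −129 mm, which is close to the 2 mm calibration error.
- **Bystanders:** The eraser, pencil, cup and slice look unmoved by eye in the last top view; I did not measure them.

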